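# Lock off the overhead test supply with the flat key and stow the key

### The job

Lock off the test supply: take the flat-bladed key (the one with the flat, rectangular bow) out of the crate, push its blade fully home in the slot of the switch barrel, and turn the barrel clockwise, seen from above, with it until it stops. Then draw the key out and stand it upright in the cell it came from, fully seated, and let go. Leave the switch turned to its stop, and leave everything else where it is.

Things in the scene. Friction and masses are not known exactly. Their poses are not given: they have to be found in the camera images.
- key: Steel key upright in one of the crate's cells (which varies), 78 mm tall, 0.2 kg. Origin: centre of the blade's lower end, z up. Blade 20 (x) x 8 (y) x 24 mm; flange 48 mm diameter, z 24-30 mm, which rests on the barrel's top when home and on the seat in the crate; shank 14 mm diameter; flat bow 40 (x) x 10 (y) mm, z 42-78 mm, gripped across its 10 mm. Half-turn symmetric about z.
- barrel (a joint): Angle of the switch barrel, rad: grows clockwise seen from above, from 0 to the stop at 1.35; starts somewhere in 0 to 0.25. Stiff enough to stay where it is left (0.06 N m).
- barrel_mouth (a point): Centre of the slot's mouth in the barrel's top face, 75 mm above the table; turns with the barrel; z up, x along the slot. Slot 22 (x) x 10 (y) mm, 27 mm deep, mouth chamfered 3 mm. The barrel is a steel drum of 50 mm diameter, 30 mm tall, with a small pointer on its side at +x.
- switch_box: Aluminium switch box fixed to the table, 110 x 110 x 42 mm (45 mm at the dark disc under the barrel), barrel in the middle of its top. Origin: centre of its underside, z up. A raised dot marks the pointer at 0 rad (box +x), a raised bar the stop.
- crate: Divided crate fixed to the table, 66 (x) x 190 (y) mm, plywood walls and dividers 4 mm thick, 46 mm high. Origin: centre of its underside, z up. Three cells, centred at y = -62, 0, 62 mm, 58 x 58 mm inside; in each a grey seat 34 mm above the table with a 28 x 28 mm square hole, 28 mm deep, for a key's blade. A seated key's origin is 10 mm above the table.
- pin_key: Bystander: steel key like the first but with a round 12 mm pin and a cylindrical grip of 26 mm diameter, in another cell of the crate. 76 mm tall, flange 48 mm; origin at the pin's lower end.
- insulator: Bystander: stubby green glass insulator, 46 mm tall, foot 48 mm diameter, in the third cell, standing on the seat. Origin: centre of its underside.
- retainer: Bystander: U-shaped brass shoe retainer, 30 x 60 x 27 mm, on the table between crate and switch. Origin: centre of its underside.
- probe_rod: Bystander: silver probe rod lying on the table, 170 mm long, 12 mm square grip. Origin under its middle.
- tin: Bystander: steel tin, 66 mm diameter, 75 mm tall. Origin: centre of its underside.
- carbon_strip: Bystander: aluminium-backed black carbon strip, 30 x 130 x 26 mm, lying on the table. Origin: centre of its underside.
Mind the look-alikes: they are no part of the job. Leave any orange look-alike of the switch_box alone. What is shaped like the key but yellow is not meant.

How it is judged:
By the outcome, as a careful person would: the job done as asked, in the order asked, and still so for the second after the job is handed in, with the robot touching nothing.
It also fails if it takes over 64 s, if anything falls off the work surface, if the arm or the gripper's body presses on something with over 40 N, if the wrist force passes 120 N, or if a joint passes its speed limit or range.

### The arm

A 7-joint arm with a two-finger parallel gripper is mounted at the origin on the work surface. World frame = base frame: x ahead of the robot, y to its left, z up, the work surface at z = 0. Lengths are in m, angles in rad, forces in N, time in s.
With the tool pointing down it reaches from about 0.425 to 1.025 m from the base axis. Payload 9.4 kg.
Tool frame: the origin (TCP) lies at the very end of the fingers, on their centre line; the grasp point (between the pads) lies 19 mm behind it; z points along the fingers, y is the line along which they close (so a half turn about z gives the same grasp; the last joint's range is limited). The gripper opens to 93 mm and grips with 3 to 60 N. Pads are 15 mm wide; open, the fingers measure 128 mm over their backs; the gripper's body (75 mm by 188 mm) begins 65 mm behind the grasp point.
Start: joints at [-1.178, 0.599, -0.003, 1.599, 0.002, 0.943, -0.08], TCP at [0.328, 0.646, 0.219] pointing down, gripper open.
Joint ranges: [-2.57, 2.57], [-0.35, 1.97], [-1.29, 1.29], [0.11, 2.56], [-1.05, 4.19], [0.11, 1.86], [-2.63, 2.63]. Speed limits (rad/s): [2.22, 2.22, 3.01, 3.01, 3.14, 3.14, 3.14].

### API

Orientations are given as a rotation vector (axis times angle).
In Python, from cell import manip gives the robot as it stands. The module is installed in compiled form; this text tells all that it offers.
- The arm moves only by the shell command python3 -m pendant 'ROWS' [FORCE]. ROWS is text: rows parted by semicolons, each of 7 numbers parted by spaces: the opening, from 0 (shut) to 1 (fully open), then the shift along the tool's x, y, z in m, then the turn, a rotation vector about the tool's x, y, z in rad. In form: hand x y z wx wy wz; .... A call has 1 to 12 rows; each row is the pose to reach, as a shift and turn from the pose commanded when the call began, along the tool's axes at that moment; what a row does not reach only later rows make up. A row lasts 1/8 s, in which the tool goes at most 62.5 mm and 10.7 degrees, less where a joint would pass 70% of its speed; a pose out of reach is approached as far as the arm can. A call with a gripper value outside its range is refused whole. The fingers move at their own pace and stop on an object; FORCE is the grip in N (left out, the last holds). Time passes only in rows, so rows that repeat a pose let the fingers close. It gives the time, the measured TCP pose, the force, the opening and the grip force at its end, in the units of the state.
- manip.read_state(): the state, without advancing time (a new reading comes with each control period).
- manip.capture(name): name is "side" or "top"; returns a dict with "pixels" (400x640x3 uint8, red, green, blue), "depth" (400x640 float32, m along the optical axis (not along the pixel's ray), 0 where there is no reading), "vfov" (degrees; the focal length in pixels is half the picture's height over the tangent of half this angle, whatever the lens; pixels are square), "cx", "cy" (the principal point, pixels), "D" ([k1, k2, p1, p2, k3] as OpenCV has them; the pictures are not rectified), "rvec" (rotation vector, rad) and "tvec" (3), from world to camera coordinates, as OpenCV has them. Camera axes: x right, y down, z forward; pixel columns grow to the right and rows downward; lengths in m; the calibration is good to about 2 mm. A picture is of the moment at which its call begins.
- manip.finish_job(): hands the job in; it is judged then, once.
The state is a dict: "clock": time; "qpos": joint angles; "joint_velocities": joint speeds; "joint_efforts": joint torques, N m; "tool_pos": TCP position; "ee_rot": TCP orientation; "contact_force": force on the tool from outside, world axes, zero at the start; "torque": the same for the moment, N m; "finger_gap": opening from 0.0 (shut) to 1.0 (fully open); "gripper_force": force on a finger pad.
Only numpy, scipy, OpenCV 4.12 (cv2) and the standard library are available. Lean on these libraries where they do the work, as an engineer would, in place of code of your own. Each camera call takes 0.05 s, during which the arm holds its last target. There are 200 camera calls.

## Working session

There is one attempt and no reset: what is moved stays moved. The work goes in short steps, Python scripts to look and compute and a shell command to move; the robot and the scene stay as the last step left them, time stands still between calls to the robot, and variables do not carry over. Pictures are saved under pics/ and viewed, at most 10 in all, crops included, and the job is handed in when it is done.

```bash
mkdir -p pics; cat > h.py <<'E'
import numpy as np, cv2
from cell import manip
def cap(n):
    c=manip.capture(n); f=200/np.tan(np.radians(c["vfov"])/2)
    c["K"]=np.array([[f,0,c["cx"]],[0,f,c["cy"]],[0,0,1]]); c["R"]=cv2.Rodrigues(np.array(c["rvec"],float))[0]
    c["t"]=np.array(c["tvec"],float).ravel(); c["Dd"]=np.array(c["D"],float); return c
def ray(c,uv):
    n=cv2.undistortPoints(np.array(uv,float).reshape(-1,1,2),c["K"],c["Dd"]).reshape(-1,2)
    d=np.c_[n,np.ones(len(n))]@c["R"]; return -c["R"].T@c["t"],d
def plane(c,uv,z):
    o,d=ray(c,uv); return o+d*((z-o[2])/d[:,2])[:,None]
def cloud(c):
    v,u=np.mgrid[0:400,0:640]; o,d=ray(c,np.c_[u.ravel(),v.ravel()])
    return (o+d*c["depth"].reshape(-1,1)).reshape(400,640,3)
def save(c,n): cv2.imwrite("pics/"+n,c["pixels"][:,:,::-1])
E
python3 - <<'E'
from h import *
for n in("side","top"):
    c=cap(n); save(c,n+"0.png"); print(n,-c["R"].T@c["t"],c["R"][2],c["vfov"],c["D"])
    np.savez(n+"0",**{k:c[k] for k in("pixels","depth")}, P=cloud(c))
s=manip.read_state();print(s)
E
```

```text
side [0.21549281 0.74142031 1.20060988] [ 0.20948831 -0.57523719 -0.79070653] 46.678420044979404 [-0.03799698  0.          0.          0.          0.        ]
top [ 0.3266554  -0.08129425  1.04058276] [ 0.19454162 -0.01807286 -0.98072775] 57.895258516635565 [0.00230653 0.         0.         0.         0.        ]
{'clock': 0.1, 'qpos': array([-1.17771334,  0.60005942, -0.00255353,  1.60001598,  0.00179531,
        0.94291354, -0.07980308]), 'joint_velocities': array([-0.00109973, -0.00067511, -0.00106724, -0.00414868,  0.00189065,
        0.00040904,  0.00116909]), 'joint_efforts': array([ 6.04954999e-03, -7.66560102e+01,  1.50207616e+00, -2.52938998e+01,
       -5.23636315e-02,  1.35549929e-02,  5.09240010e-05]), 'tool_pos': array([0.32801503, 0.64607741, 0.21784796]), 'ee_rot': array([-7.31025024e-01, -3.05514456e+00,  2.16558924e-03]), 'contact_force': array([-0.57840918,  0.6369832 ,  0.21256352]), 'torque': array([ 0.00247191, -0.01940531, -0.00478385]), 'gripper_force': 0.0, 'finger_gap': 1.00053279712615}
```

View pics/top0.png

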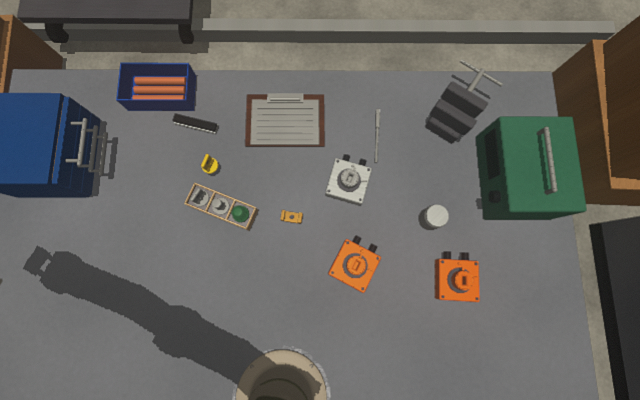

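View pics/side0.png

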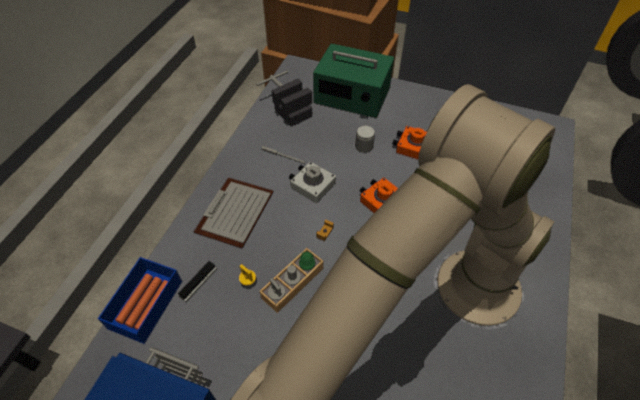

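The top view shows the crate at about (220,206), with its cells from left to right holding a key (198,195), another key (220,206) and the insulator (241,213). The white switch is at (348,180). In the side view the crate is at (292,280) and the switch at (313,180). I'll zoom in on both.

```bash
python3 - <<'E'
from h import *
t=np.load("top0.npz")["pixels"];s=np.load("side0.npz")["pixels"]
z=lambda im,x,y,w,h,k:cv2.resize(im[y:y+h,x:x+w,::-1],(w*k,h*k),interpolation=cv2.INTER_CUBIC)
a=np.hstack([z(t,180,178,80,56,5),z(t,318,148,80,56,5)]); b=np.hstack([z(s,252,240,80,70,5)[:300],z(s,280,150,80,70,5)[:300]])
b=np.hstack([z(s,254,246,80,60,5),z(s,276,150,80,60,5)])
cv2.imwrite("pics/z0.png",np.vstack([a,b]))
E
```

```text
(no output)
```

View pics/z0.png

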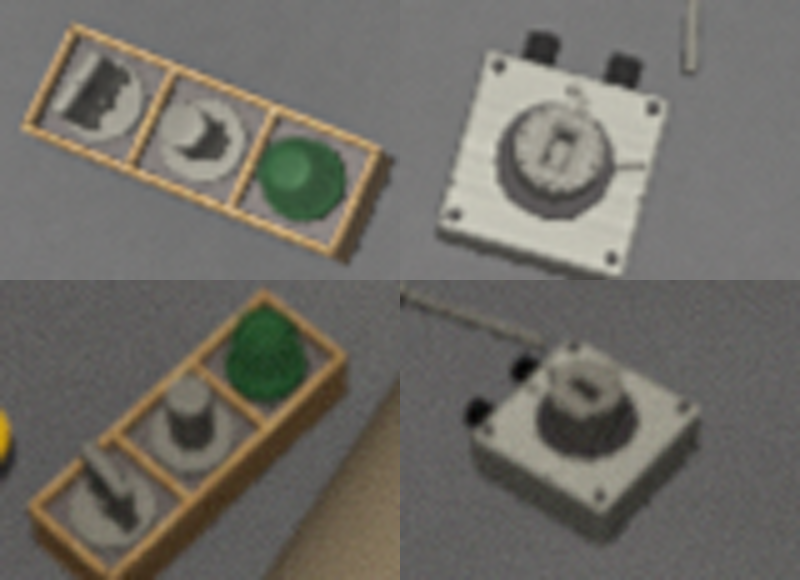

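The leftmost cell in the top view holds the flat key: its bow shows as a bright stripe from crop (60,105) to (100,60). The middle cell holds the pin key and the right one the insulator. The barrel's slot points nearly at the dot above it, and the stop bar is at crop (630,165) on the right, which is clockwise. Now to measure.

```bash
cat > m.py <<'E'
from h import *
import sys
def rect(p):
    r=cv2.minAreaRect(p[:,:2].astype(np.float32)*1000); return np.round(r[0],1),np.round(r[1],1),round(r[2],2)
for n in("top","side"):
    d=np.load(n+"0.npz"); P=d["P"]; im=d["pixels"]; hsv=cv2.cvtColor(im,cv2.COLOR_RGB2HSV).astype(int); c=cap(n)
    vv,uu=np.mgrid[0:400,0:640]
    def box(x0,x1,y0,y1): return (uu>=x0)&(uu<x1)&(vv>=y0)&(vv<y1)
    B=box(180,262,178,234) if n=="top" else box(254,330,244,312)
    S=box(318,380,148,210) if n=="top" else box(284,342,154,204)
    tab=P[...,2][box(270,320,160,200) if n=="top" else box(280,310,205,240)]; print(n,"table z",np.median(tab),tab.std())
    wood=B&(hsv[...,0]<25)&(hsv[...,1]>75)&(P[...,2]>.040)
    q=plane(c,np.c_[uu[wood],vv[wood]],.046); print("crate",wood.sum(),rect(q))
    w=B&(P[...,2]>.062)&(hsv[...,1]<60); k,l=cv2.connectedComponents(w.astype(np.uint8))
    for i in range(1,k):
        m=l==i
        if m.sum()>6:
            p=P[m];print("tall",m.sum(),p.mean(0).round(4),"zmax",np.percentile(p[:,2],90).round(4))
            tp=m&(P[...,2]>.083)
            if tp.sum()>6:
                q=plane(c,np.c_[uu[tp],vv[tp]],.088)[:,:2]; print("  bowtop",tp.sum(),rect(q),q.mean(0),"dir",np.degrees(np.arctan2(*np.linalg.svd(q-q.mean(0))[2][0][::-1])))
    fl=S&(P[...,2]>.035)&(P[...,2]<.048)&(hsv[...,2]>(110 if n=="top" else 90))
    q=plane(c,np.c_[uu[fl],vv[fl]],.042); print("box",fl.sum(),rect(q))
    bt=S&(P[...,2]>.066)&(P[...,2]<.085); q=plane(c,np.c_[uu[bt],vv[bt]],.075); print("barrel",bt.sum(),rect(q),q.mean(0))
    g=im.mean(2); print(P[...,2][bt].mean())
    ctr=q[:,:2].mean(0); inr=bt.copy(); inr[bt]=np.linalg.norm(q[:,:2]-ctr,axis=1)<.018
    gi=g[inr]; Q=plane(c,np.c_[uu[inr],vv[inr]],.075)[:,:2]
    sel=gi<np.percentile(gi,22); X=Q[sel]; print("slotdark",sel.sum(),X.mean(0),"dir",np.degrees(np.arctan2(*np.linalg.svd(X-X.mean(0))[2][0][::-1])))
    low=inr&(P[...,2]<.07); print("low in slot",low.sum())
E
python3 m.py
```

```text
top table z -0.0013425134232398772 0.06976499658217804
crate 316 (array([506.8, 176. ]), array([189.5,  65.7]), 67.68)
tall 98 [0.5296 0.2328 0.0799] zmax 0.0877
  bowtop 54 (array([530. , 233.2]), array([10.7, 38. ]), 59.46) [0.53027879 0.23343933] dir 148.3600448124
tall 92 [0.5058 0.1751 0.0818] zmax 0.0867
  bowtop 55 (array([506.4, 175.5]), array([24.5, 21.2]), 2.92) [0.505923   0.17579822] dir -179.84157110198439
tall 7 [0.5012 0.1226 0.0728] zmax 0.0749
box 1001 (array([ 579. , -183.2]), array([109.1, 109.4]), 73.39)
barrel 231 (array([ 578.4, -183.2]), array([50.1, 49.3]), 14.36) [ 0.57897406 -0.18359907  0.075     ]
0.07270781369405298
slotdark 22 [ 0.58221005 -0.18559721] dir 176.25788449013157
low in slot 7
side table z 0.0010733287091515553 0.05236174785212025
crate 785 (array([451.5, 198.6]), array([191.6, 182.7]), 67.32)
tall 91 [0.5015 0.1802 0.0807] zmax 0.0886
  bowtop 53 (array([502.5, 178.2]), array([22.6, 20.9]), 69.79) [0.50265268 0.1781928 ] dir 68.72975014674569
tall 50 [0.3075 0.4985 0.6887] zmax 0.7023
  bowtop 50 (array([415.5, 216.5]), array([136.5,   3.1]), 79.14) [0.41524668 0.21254738] dir 78.86890834442545
tall 83 [0.5246 0.2374 0.0827] zmax 0.0909
  bowtop 51 (array([526.8, 234.6]), array([10.4, 39.3]), 59.11) [0.526669   0.23484043] dir 148.87548840572734
box 522 (array([ 575.1, -181.5]), array([109.1, 109. ]), 73.41)
barrel 156 (array([ 573.6, -180. ]), array([48.4, 55.3]), 31.77) [ 0.57475477 -0.18050619  0.075     ]
0.07284520037977728
slotdark 15 [ 0.57703688 -0.18553928] dir 162.65873544892827
low in slot 12
```

```bash
cat > go.py <<'E'
import sys; from h import *; from scipy.spatial.transform import Rotation as Ro
# usage: go.py x y z yaw_of_tool_y_deg -> shift and turn in tool axes
x,y,z,a=map(float,sys.argv[1:5]); s=manip.read_state(); R=Ro.from_rotvec(s["ee_rot"]); a=np.radians(a)
Y=np.array([np.cos(a),np.sin(a),0]); Z=np.array([0,0,-1.]); T=Ro.from_matrix(np.c_[np.cross(Y,Z),Y,Z])
print("clock",round(s["clock"],2),"pos",s["tool_pos"].round(4),"yaw",np.degrees(np.arctan2(*R.as_matrix()[[1,0],1])).round(2),"q7",s["qpos"][6].round(2))
print("shift",R.inv().apply(np.array([x,y,z])-s["tool_pos"]).round(4),"turn",(R.inv()*T).as_rotvec().round(4))
E
python3 go.py .5285 .234 .17 58.6
python3 - <<'E'
from h import *
t=np.load("top0.npz")["pixels"];s=np.load("side0.npz")["pixels"];o=[]
for n,im,ctr in(("top",t,(.579,-.1834)),("side",s,(.575,-.1807))):
    c=cap(n)
    pr=lambda p:cv2.projectPoints(np.array([p],float),np.array(c["rvec"],float),np.array(c["tvec"],float),c["K"],c["Dd"])[0].ravel()
    u,v=pr((*ctr,.075)); x0,y0=int(u)-13,int(v)-13;k=15
    z=cv2.resize(im[y0:y0+26,x0:x0+26,::-1],None,fx=k,fy=k,interpolation=cv2.INTER_CUBIC)
    z=cv2.convertScaleAbs(z,alpha=1.3)
    for a in(-16.6,-30.9):
        a=np.radians(a)
        for sg in (1,):
            p=[pr((ctr[0]+r*np.cos(a),ctr[1]+r*np.sin(a),.075)) for r in(.03,.036)]
            p=[tuple(int(q) for q in ((w-(x0,y0)+.5)*k)) for w in p]; cv2.line(z,*p,(0,0,255),1)
    o.append(z)
cv2.imwrite("pics/z1.png",np.hstack(o))
E
```

```text
clock 0.2 pos [0.3281 0.6462 0.2181] yaw 63.08 q7 -0.08
shift [-0.3653 -0.2768  0.0484] turn [-0.001   0.0001  0.0783]
```

View pics/z1.png

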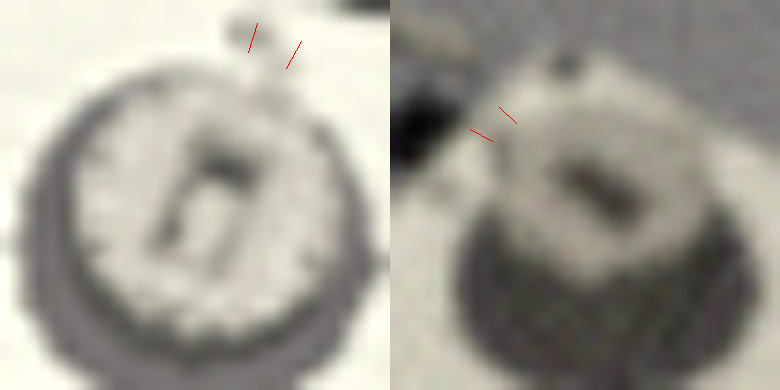

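The slot runs along about -25° in world, between the 0 mark at -16.6° and the limit at -30.9°. The chamfer allows for that uncertainty. I'll move to hover over the key.

```bash
python3 -m pendant '0.38 -0.365 -0.277 0.048 0 0 0.078;0.38 -0.365 -0.277 0.048 0 0 0.078;0.38 -0.365 -0.277 0.048 0 0 0.078;0.38 -0.365 -0.277 0.048 0 0 0.078;0.38 -0.365 -0.277 0.048 0 0 0.078;0.38 -0.365 -0.277 0.048 0 0 0.078;0.38 -0.365 -0.277 0.048 0 0 0.078;0.38 -0.365 -0.277 0.048 0 0 0.078;0.38 -0.365 -0.277 0.048 0 0 0.078;0.38 -0.365 -0.277 0.048 0 0 0.078' 30; python3 go.py .5285 .234 .10 58.6; python3 - <<'E'
from h import *
o=[]
for n in("top","side"):
    c=cap(n); im=c["pixels"]
    u,v=cv2.projectPoints(np.array([[.5285,.234,.12]]),np.array(c["rvec"],float),np.array(c["tvec"],float),c["K"],c["Dd"])[0].ravel().astype(int)
    o.append(cv2.resize(im[v-50:v+50,u-50:u+50,::-1],None,fx=4,fy=4,interpolation=cv2.INTER_CUBIC)); print(n,u-50,v-50)
cv2.imwrite("pics/z2.png",np.hstack(o))
E
```

```text
clock: 1.55
tool_pos: [0.5278, 0.2357, 0.1707]
ee_rot: [-0.848, -3.025, -0.001]
contact_force: [-0.1, 0.5, 0.8]
finger_gap: 0.379
gripper_force: 0.0
clock 1.55 pos [0.5278 0.2357 0.1707] yaw 58.69 q7 0.51
shift [-0.0015 -0.0011  0.0707] turn [ 0.0007 -0.0005  0.0016]
top 140 141
side 223 227
```

View pics/z2.png

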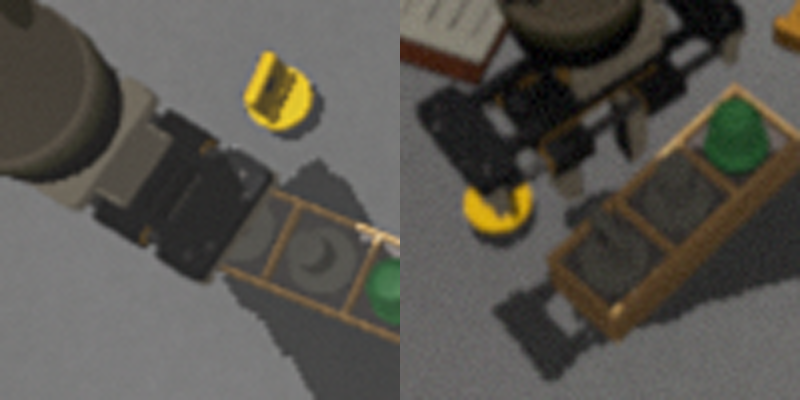

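The side view shows both fingertips straddling the key, with tips near crop (575,190) and (620,150). The pin key and insulator are clear. I'll descend in steps.

```bash
python3 -m pendant '0.38 -0.0015 -0.001 0.04 0 0 0;0.38 -0.0015 -0.001 0.07 0 0 0;0.38 -0.0015 -0.001 0.09 0 0 0;0.38 -0.0015 -0.001 0.105 0 0 0;0.38 -0.0015 -0.001 0.116 0 0 0;0.38 -0.0015 -0.001 0.116 0 0 0' 15; python3 go.py .5285 .234 .054 58.6
```

```text
clock: 2.4
tool_pos: [0.5287, 0.2328, 0.0542]
ee_rot: [-0.849, -3.024, 0.001]
contact_force: [0.1, -0.4, 0.3]
finger_gap: 0.38
gripper_force: 0.0
clock 2.4 pos [0.5287 0.2328 0.0542] yaw 58.65 q7 0.51
shift [0.0008 0.0009 0.0002] turn [-0.0007 -0.0004  0.0008]
```

```bash
python3 -m pendant '0 0 0 0 0 0 0;0 0 0 0 0 0 0;0 0 0 0 0 0 0;0 0 0 0 0 0 0;0 0 0 0 0 0 0;0 0 0 0 0 0 0' 15; python3 -m pendant '0 0 0 0 0 0 0;0 0 0 0 0 0 0' 35;  python3 go.py .5285 .234 .054 58.6
```

```text
clock: 3.15
tool_pos: [0.5293, 0.2327, 0.0551]
ee_rot: [0.85, 3.024, 0.001]
contact_force: [0.5, -0.3, 6.5]
finger_gap: 0.109
gripper_force: 15.0
clock: 3.4
tool_pos: [0.5293, 0.2328, 0.0551]
ee_rot: [0.85, 3.024, 0.001]
contact_force: [-0.3, -0.6, 6.1]
finger_gap: 0.103
gripper_force: 35.0
clock 3.4 pos [0.5293 0.2328 0.0551] yaw 58.61 q7 0.51
shift [0.0014 0.0006 0.0011] turn [0.0007 0.0004 0.0002]
```

```bash
python3 -m pendant '0 0 0 -0.02 0 0 0;0 0 0 -0.05 0 0 0;0 0 0 -0.09 0 0 0;0 0 0 -0.13 0 0 0;0 0 0 -0.13 0 0 0'; python3 go.py .5778 -.1834 .185 65
```

```text
clock: 4.03
tool_pos: [0.5302, 0.233, 0.1872]
ee_rot: [0.849, 3.021, 0.005]
contact_force: [0.3, 0.1, -1.9]
finger_gap: 0.106
gripper_force: 35.0
clock 4.03 pos [0.5302 0.233  0.1872] yaw 58.6 q7 0.51
shift [-0.2576 -0.3307  0.0015] turn [ 0.0039  0.0026 -0.1117]
```

```bash
python3 -m pendant '0 -0.02 -0.025 0 0 0 0;0 -0.045 -0.06 0 0 0 -0.03;0 -0.075 -0.1 0 0 0 -0.06;0 -0.105 -0.14 0 0 0 -0.09;0 -0.135 -0.18 0 0 0 -0.11;0 -0.165 -0.215 0 0 0 -0.11;0 -0.195 -0.25 0 0 0 -0.11;0 -0.22 -0.28 0 0 0 -0.11;0 -0.238 -0.305 0 0 0 -0.11;0 -0.25 -0.322 0 0 0 -0.11;0 -0.2576 -0.3307 0 0 0 -0.11;0 -0.2576 -0.3307 0 0 0 -0.11'; python3 go.py .5778 -.1834 .15 65; python3 - <<'E'
from h import *
o=[]
for n in("top","side"):
    c=cap(n); im=c["pixels"]
    u,v=cv2.projectPoints(np.array([[.5785,-.183,.12]]),np.array(c["rvec"],float),np.array(c["tvec"],float),c["K"],c["Dd"])[0].ravel().astype(int)
    o.append(cv2.resize(im[v-40:v+40,u-40:u+40,::-1],None,fx=5,fy=5,interpolation=cv2.INTER_CUBIC)); print(n,u-40,v-40)
cv2.imwrite("pics/z3.png",np.hstack(o))
E
```

```text
clock: 5.52
tool_pos: [0.5767, -0.1838, 0.1842]
ee_rot: [-0.683, -3.066, -0.0]
contact_force: [-0.8, -0.2, -1.2]
finger_gap: 0.108
gripper_force: 35.0
clock 5.53 pos [ 0.5767 -0.1838  0.1842] yaw 64.9 q7 1.33
shift [-0.0009  0.0009  0.0342] turn [ 0.0001 -0.0006 -0.0018]
top 310 132
side 271 121
```

View pics/z3.png

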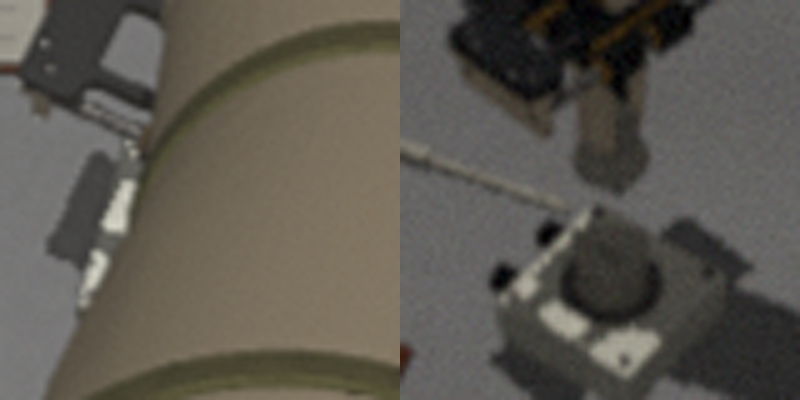

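The side view shows the key's flange at crop (612,165) above the barrel at (612,260). The arm hides it in the top view. I'll fit the flange centre from the side depth and compare it with the barrel in the same camera.

```bash
python3 - <<'E'
from h import *; from scipy.optimize import least_squares
ps=[]
for i in range(3):
    c=cap("side"); P=cloud(c); p=P[140:165,300:335].reshape(-1,3); ps.append(p)
p=np.vstack(ps); p=p[(abs(p[:,0]-.577)<.06)&(abs(p[:,1]+.183)<.06)]
for z in np.arange(.13,.19,.005):
    q=p[(p[:,2]>=z)&(p[:,2]<z+.005)]
    if len(q): print(z.round(3),len(q),q.mean(0).round(4),np.ptp(q,axis=0).round(3))
q=p[(p[:,2]>.160)&(p[:,2]<.171)][:,:2]
f=least_squares(lambda a:np.hypot(*(q-a).T)-.024,[.577,-.19],loss="soft_l1",f_scale=.002); print("flange ctr",f.x,np.std(f.fun))
E
```

```text
0.135 2 [ 0.5719 -0.1774  0.1389] [0.008 0.003 0.001]
0.14 9 [ 0.5693 -0.1756  0.143 ] [0.01  0.003 0.004]
0.145 4 [ 0.5671 -0.1736  0.1469] [0.005 0.004 0.004]
0.155 1 [ 0.5902 -0.1656  0.1599] [0. 0. 0.]
0.16 42 [ 0.574  -0.1701  0.1638] [0.046 0.043 0.004]
0.165 204 [ 0.5712 -0.1735  0.1677] [0.048 0.043 0.005]
0.17 73 [ 0.5725 -0.1705  0.1715] [0.045 0.043 0.005]
0.175 3 [ 0.5669 -0.1739  0.1778] [0.015 0.003 0.003]
0.18 12 [ 0.5632 -0.172   0.1832] [0.015 0.007 0.005]
0.185 21 [ 0.5624 -0.1739  0.1875] [0.015 0.027 0.005]
flange ctr [ 0.57621182 -0.1875275 ] 0.005575895199553354
```

```bash
python3 - <<'E'
from h import *; from scipy.optimize import least_squares
Q=[]
for i in range(3):
    c=cap("side"); P=cloud(c); s=P[140:165,300:335]
    m=(abs(s[...,0]-.577)<.05)&(abs(s[...,1]+.183)<.05)&(s[...,2]>.158)&(s[...,2]<.176)
    v,u=np.nonzero(m); q=s[m]; Q.append(q)
q=np.vstack(Q)[:,:2]
# support function: in every direction seen, extreme = centre.d + 24 mm
for name,angs in(("near",np.arange(60,151,5)),("all",np.r_[np.arange(-20,201,5)])):
    a=np.radians(angs); d=np.c_[np.cos(a),np.sin(a)]; e=np.array([np.sort(q@k)[-3] for k in d])
    x=np.linalg.lstsq(d,e-.024,rcond=None)[0]; print(name,x.round(4),"resid mm",(1000*(e-.024-d@x)).round(1))
b=np.load("side0.npz")["P"][150:205,280:345]; b=b[(abs(b[...,2]-.0735)<.008)]; b=b[np.hypot(*(b[:,:2]-(.576,-.182)).T)<.04][:,:2]
for r in(.025,):
    a=np.radians(np.arange(-20,201,5)); d=np.c_[np.cos(a),np.sin(a)]; e=np.array([np.sort(b@k)[-1] for k in d]); print("barrel",np.linalg.lstsq(d,e-r,rcond=None)[0].round(4))
E
```

```text
near [ 0.5734 -0.1794] resid mm [-0.3 -0.3 -0.   0.5  0.5  0.4 -0.  -0.  -0.5 -0.1 -0.  -0.4 -0.1  0.1
  0.1  0.2  0.1  0.1 -0.1]
all [ 0.5733 -0.1795] resid mm [-1.5 -1.1 -0.9 -0.8 -1.  -1.1 -0.7 -0.4 -0.2 -0.2 -0.3 -0.5 -0.7 -0.6
 -0.5 -0.7 -0.2 -0.1  0.1  0.6  0.6  0.5  0.1  0.1 -0.4 -0.1  0.  -0.3
 -0.1  0.1  0.1  0.2  0.1 -0.  -0.2 -0.2 -0.2 -0.6 -1.  -1.2 -1.3 -1.2
 -1.2 -1.3 -1.7]
barrel [ 0.5765 -0.1815]
```

```bash
python3 go.py .5783 -.1845 .125 65; python3 -m pendant '0 -0.001 0.001 0.02 0 0 0;0 -0.001 0.001 0.04 0 0 0;0 -0.001 0.001 0.055 0 0 0;0 -0.001 0.001 0.059 0 0 0;0 -0.001 0.001 0.059 0 0 0';python3 go.py .5783 -.1845 .125 65; cat >fl.py <<'E'
from h import *
Q=[]; z=manip.read_state()["tool_pos"][2]-.0451+.027
for i in range(3):
    c=cap("side"); s=cloud(c); q=s[(np.hypot(s[...,0]-.577,s[...,1]+.183)<.045)&(abs(s[...,2]-z)<.009)]; Q.append(q)
q=np.vstack(Q)[:,:2]; a=np.radians(np.arange(60,151,5)); d=np.c_[np.cos(a),np.sin(a)]; e=np.array([np.sort(q@k)[-3] for k in d])
x=np.linalg.lstsq(d,e-.024,rcond=None)[0]; print("flange",x.round(4),"resid",(1000*(e-.024-d@x)).round(1))
save(c,"now.png")
E
python3 fl.py
```

```text
clock 5.92 pos [ 0.5768 -0.1833  0.1847] yaw 64.96 q7 1.33
shift [-0.0019 -0.0005  0.0597] turn [ 0.0001  0.0001 -0.0006]
clock: 6.55
tool_pos: [0.5782, -0.1834, 0.1257]
ee_rot: [-0.682, -3.067, 0.0]
contact_force: [0.5, 0.5, -1.8]
finger_gap: 0.103
gripper_force: 35.0
clock 6.55 pos [ 0.5782 -0.1834  0.1257] yaw 64.92 q7 1.32
shift [-0.0006 -0.0009  0.0007] turn [-0.     -0.     -0.0015]
flange [ 0.5743 -0.1801] resid [-0.4 -0.  -0.2 -0.1  0.1  0.   0.1  0.2  0.3  0.2 -0.1 -0.1 -0.   0.4
  0.3 -0.1 -0.6 -0.2  0. ]
```

```bash
python3 -m pendant '0 -0.0012 -0.0008 0 0 0 0;0 -0.0012 -0.0008 0.004 0 0 0;0 -0.0012 -0.0008 0.007 0 0 0;0 -0.0012 -0.0008 0.010 0 0 0;0 -0.0012 -0.0008 0.010 0 0 0'; python3 go.py .579 -.1846 .096 65
```

```text
clock: 7.32
tool_pos: [0.5786, -0.1849, 0.1152]
ee_rot: [-0.682, -3.066, 0.0]
contact_force: [-0.0, -1.7, -3.2]
finger_gap: 0.104
gripper_force: 35.0
clock 7.33 pos [ 0.5786 -0.1849  0.1152] yaw 64.91 q7 1.32
shift [-0.0003  0.0004  0.0192] turn [-0.0004 -0.0004 -0.0016]
```

```bash
python3 -m pendant '0 0 0 0.004 0 0 0;0 0 0 0.008 0 0 0;0 0 0 0.012 0 0 0;0 0 0 0.015 0 0 0;0 0 0 0.017 0 0 0;0 0 0 0.017 0 0 0'; python3 go.py .579 -.1846 .096 65;python3 -c "
from h import *;s=manip.read_state();print(s['contact_force'],s['torque'])"
```

```text
clock: 8.07
tool_pos: [0.5786, -0.1848, 0.0983]
ee_rot: [-0.682, -3.066, 0.0]
contact_force: [-0.7, -2.9, -4.9]
finger_gap: 0.102
gripper_force: 35.0
clock 8.07 pos [ 0.5786 -0.1848  0.0983] yaw 64.91 q7 1.32
shift [-0.0002  0.0004  0.0023] turn [-0.0003 -0.0003 -0.0016]
[-0.69765773 -2.93277534 -4.86875348] [-1.00151534  0.20250096 -0.06163778]
```

```bash
python3 -m pendant '0 0 0 0.001 0 0 0;0 0 0 0.002 0 0 0;0 0 0 0.003 0 0 0;0 0 0 0.003 0 0 0'; python3 go.py .579 -.1846 .096 65;python3 -c "
from h import *;s=manip.read_state();print(s['contact_force'],s['torque'])"
```

```text
clock: 8.57
tool_pos: [0.5788, -0.1849, 0.0961]
ee_rot: [0.682, 3.066, -0.0]
contact_force: [-3.7, -4.3, 5.1]
finger_gap: 0.107
gripper_force: 35.0
clock 8.57 pos [ 0.5788 -0.1849  0.0961] yaw 64.9 q7 1.32
shift [-0.0001  0.0004  0.0001] turn [-0.0002  0.0004 -0.0017]
[-3.72667236 -4.29830668  5.10078835] [-1.05290603  0.82429723 -0.02256331]
```

```bash
python3 -m pendant '0 0 0 0.001 0 0 0;0 0 0 0.002 0 0 0;0 0 0 0.002 0 0 0'; python3 go.py .579 -.1846 .096 -4
```

```text
clock: 8.95
tool_pos: [0.5788, -0.1849, 0.096]
ee_rot: [0.683, 3.065, -0.0]
contact_force: [-9.1, -2.5, 25.9]
finger_gap: 0.103
gripper_force: 35.0
clock 8.95 pos [ 0.5788 -0.1849  0.096 ] yaw 64.89 q7 1.32
shift [-0.      0.0004  0.    ] turn [8.0000e-04 1.2000e-03 1.2024e+00]
```

Firmly home: the height stays at 0.096 while the force rises. Now the turn.

```bash
python3 -m pendant '0 0 0 -0.0015 0 0 0.05;0 0 0 -0.0015 0 0 0.15;0 0 0 -0.0015 0 0 0.25;0 0 0 -0.0015 0 0 0.35;0 0 0 -0.0015 0 0 0.45;0 0 0 -0.0015 0 0 0.55;0 0 0 -0.0015 0 0 0.65;0 0 0 -0.0015 0 0 0.75;0 0 0 -0.0015 0 0 0.85;0 0 0 -0.0015 0 0 0.95;0 0 0 -0.0015 0 0 1.0;0 0 0 -0.0015 0 0 1.0' 50; python3 go.py .579 -.1846 .096 -4;python3 -c "
from h import *;s=manip.read_state();print(s['contact_force'],s['torque'])"
```

```text
clock: 10.45
tool_pos: [0.5808, -0.1843, 0.0961]
ee_rot: [2.067, 2.362, 0.003]
contact_force: [0.6, -2.4, 7.4]
finger_gap: 0.108
gripper_force: 50.0
clock 10.45 pos [ 0.5808 -0.1843  0.0961] yaw 7.62 q7 0.63
shift [-0.     -0.0018  0.0001] turn [0.0038 0.0007 0.2028]
[ 0.6232751  -2.41579864  7.36750992] [-0.58975727  0.20817223 -0.06514923]
```

```bash
python3 -m pendant '0 0 0 0 0 0 0.04;0 0 0 0 0 0 0.08;0 0 0 0 0 0 0.12;0 0 0 0 0 0 0.16;0 0 0 0 0 0 0.2;0 0 0 0 0 0 0.22;0 0 0 0 0 0 0.22'; python3 go.py .579 -.1846 .096 -4;python3 -c "
from h import *;s=manip.read_state();print(s['contact_force'],s['torque'])"
```

```text
clock: 11.32
tool_pos: [0.5812, -0.1845, 0.0961]
ee_rot: [2.312, 2.121, 0.004]
contact_force: [1.5, -2.5, 6.6]
finger_gap: 0.102
gripper_force: 50.0
clock 11.32 pos [ 0.5812 -0.1845  0.0961] yaw -4.94 q7 0.48
shift [-0.0003 -0.0022  0.0001] turn [ 0.0046  0.0005 -0.0164]
[ 1.50016895 -2.48269908  6.59536274] [-0.6691695  -0.05746166  0.09458708]
```

```bash
python3 -m pendant '0 0 0 0 0 0 0.03;0 0 0 0 0 0 0.06;0 0 0 0 0 0 0.09;0 0 0 0 0 0 0.12;0 0 0 0 0 0 0.12'; python3 go.py .579 -.1846 .096 -4;python3 -c "
from h import *;s=manip.read_state();print(s['contact_force'],s['torque'])"
```

```text
clock: 11.95
tool_pos: [0.5805, -0.1847, 0.0961]
ee_rot: [2.436, 1.979, 0.003]
contact_force: [-0.2, -2.3, 8.7]
finger_gap: 0.105
gripper_force: 50.0
clock 11.95 pos [ 0.5805 -0.1847  0.0961] yaw -11.81 q7 0.4
shift [-0.0002 -0.0015  0.0001] turn [ 0.0035  0.0005 -0.1364]
[-0.23456158 -2.28313602  8.7366929 ] [-0.81056616  0.43199098  0.2690549 ]
```

```bash
for i in 1; do python3 -m pendant '0 0 0 0 0 0 0.02;0 0 0 0 0 0 0.05;0 0 0 0 0 0 0.07;0 0 0 0 0 0 0.07'; done; python3 go.py .579 -.1846 .096 -4;python3 -c "
from h import *;s=manip.read_state();print(s['contact_force'],s['torque'])"
```

```text
clock: 12.45
tool_pos: [0.5806, -0.1847, 0.0961]
ee_rot: [2.502, 1.895, 0.003]
contact_force: [-0.5, -3.6, 8.3]
finger_gap: 0.105
gripper_force: 51.1
clock 12.45 pos [ 0.5806 -0.1847  0.0961] yaw -15.74 q7 0.35
shift [-0.0003 -0.0015  0.0001] turn [ 0.0036  0.0006 -0.2049]
[-0.49740145 -3.64733912  8.31849624] [-0.80100489  0.3939266   0.75981323]
```

The torque has risen to 0.76 N m, far above the barrel's 0.06, so it is at the stop. I'll unwind to mid-slack and draw the key out.

```bash
python3 -m pendant '0 0 0 0 0 0 -0.05;0 0 0 0 0 0 -0.11;0 0 0 0 0 0 -0.16;0 0 0 0 0 0 -0.16'; python3 -c "
from h import *;s=manip.read_state();print(s['contact_force'],s['torque'])"; python3 -m pendant '0 0 0 -0.004 0 0 -0;0 0 0 -0.008 0 0 -0;0 0 0 -0.012 0 0 -0;0 0 0 -0.016 0 0 0;0 0 0 -0.022 0 0 0;0 0 0 -0.03 0 0 0;0 0 0 -0.05 0 0 0;0 0 0 -0.08 0 0 0;0 0 0 -0.1 0 0 0;0 0 0 -0.1 0 0 0';python3 go.py .5291 .2326 .19 58.6
```

```text
clock: 12.95
tool_pos: [0.5804, -0.1847, 0.0961]
ee_rot: [2.344, 2.087, 0.003]
contact_force: [-1.5, -1.8, 8.2]
finger_gap: 0.106
gripper_force: 50.0
[-1.46335272 -1.78976744  8.23839383] [-0.72824812  0.41072081  0.03733244]
clock: 14.2
tool_pos: [0.5792, -0.1839, 0.1965]
ee_rot: [2.346, 2.088, 0.003]
contact_force: [-0.4, -0.4, -2.8]
finger_gap: 0.104
gripper_force: 50.0
clock 14.2 pos [ 0.5792 -0.1839  0.1965] yaw -6.66 q7 0.39
shift [ 0.4079 -0.0981  0.0067] turn [ 2.2000e-03  3.0000e-04 -1.1391e+00]
```

```bash
python3 -m pendant '0 0.03 -0.007 0 0 0 -0.09;0 0.07 -0.017 0 0 0 -0.2;0 0.11 -0.026 0 0 0 -0.31;0 0.15 -0.036 0 0 0 -0.42;0 0.19 -0.046 0 0 0 -0.53;0 0.23 -0.055 0 0 0 -0.64;0 0.27 -0.065 0 0 0 -0.75;0 0.31 -0.075 0 0 0 -0.86;0 0.345 -0.083 0 0 0 -0.96;0 0.375 -0.09 0 0 0 -1.05;0 0.398 -0.096 0 0 0 -1.12;0 0.4079 -0.0981 0.006 0 0 -1.139' ; python3 -m pendant '0 0 0 0 0 0 0;0 0 0 0 0 0 0'; python3 go.py .5291 .2326 .065 58.6; python3 - <<'E'
from h import *
o=[]
c=cap("side");o.append(cv2.resize(c["pixels"][235:315,245:325,::-1],None,fx=5,fy=5,interpolation=cv2.INTER_CUBIC))
c=cap("top");o.append(cv2.resize(c["pixels"][148:204,320:376,::-1],(400,400),interpolation=cv2.INTER_CUBIC))
cv2.imwrite("pics/z4.png",np.hstack(o))
Q=[]; z=manip.read_state()["tool_pos"][2]-.0451+.027
for i in range(3):
    c=cap("side"); s=cloud(c); q=s[(np.hypot(s[...,0]-.527,s[...,1]-.235)<.045)&(abs(s[...,2]-z)<.009)]; Q.append(q)
q=np.vstack(Q)[:,:2]; a=np.radians(np.arange(60,151,5)); d=np.c_[np.cos(a),np.sin(a)]; e=np.array([np.sort(q@k)[-3] for k in d])
x=np.linalg.lstsq(d,e-.024,rcond=None)[0]; print("flange",x.round(4),"resid",(1000*(e-.024-d@x)).round(1))
E
```

```text
clock: 15.7
tool_pos: [0.5287, 0.2335, 0.1889]
ee_rot: [0.847, 3.025, 0.001]
contact_force: [-0.6, 0.0, -2.4]
finger_gap: 0.105
gripper_force: 50.0
clock: 15.95
tool_pos: [0.5292, 0.2305, 0.189]
ee_rot: [0.855, 3.023, -0.002]
contact_force: [0.9, -0.4, -2.6]
finger_gap: 0.103
gripper_force: 50.0
clock 15.95 pos [0.5292 0.2305 0.189 ] yaw 58.42 q7 0.58
shift [0.0012 0.0019 0.124 ] turn [-0.0009  0.0003 -0.0031]
flange [0.5273 0.2308] resid [-0.3 -0.3 -0.4 -0.1 -0.4  0.1  0.3  0.1  0.3  0.4  0.3  0.2  0.4  0.4
  0.2 -0.2 -0.4 -0.5 -0.6]
```

View pics/z4.png

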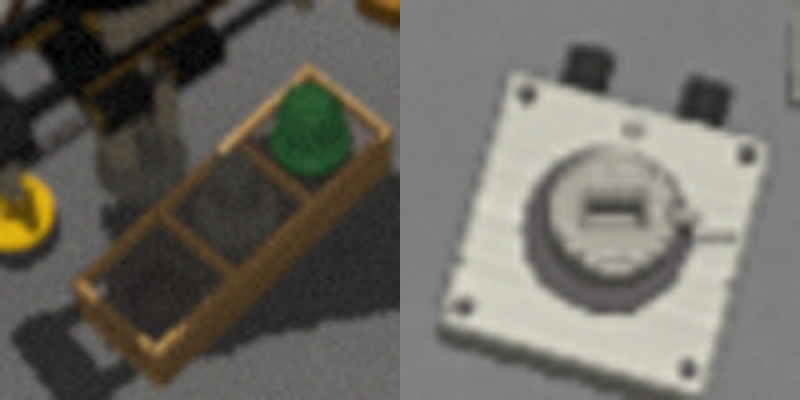

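The barrel's slot is now level in the picture, with the pointer at (688,225) beside the stop bar at (712,238), so the switch is at its stop. The empty cell is below the key. I'll correct about 3 mm and lower.

```bash
python3 -m pendant '0 0.002 0.0027 0.02 0 0 0;0 0.002 0.0027 0.05 0 0 0;0 0.002 0.0027 0.08 0 0 0;0 0.002 0.0027 0.1 0 0 0;0 0.002 0.0027 0.108 0 0 0;0 0.002 0.0027 0.113 0 0 0;0 0.002 0.0027 0.118 0 0 0;0 0.002 0.0027 0.118 0 0 0'; python3 go.py .529 .2338 .055 58.6
```

```text
clock: 17.2
tool_pos: [0.5288, 0.2353, 0.0713]
ee_rot: [0.851, 3.024, 0.0]
contact_force: [-0.2, -0.7, -2.4]
finger_gap: 0.105
gripper_force: 50.0
clock 17.2 pos [0.5288 0.2353 0.0713] yaw 58.56 q7 0.59
shift [-0.001  -0.0012  0.0163] turn [ 0.0003  0.0002 -0.0007]
```

```bash
python3 -m pendant '0 -0.0005 -0.0006 0.004 0 0 0;0 -0.0008 -0.001 0.008 0 0 0;0 -0.0008 -0.001 0.012 0 0 0;0 -0.0008 -0.001 0.015 0 0 0;0 -0.0008 -0.001 0.015 0 0 0'; python3 go.py .529 .2338 .055 58.6
```

```text
clock: 17.82
tool_pos: [0.5287, 0.234, 0.0558]
ee_rot: [-0.851, -3.024, 0.001]
contact_force: [-0.3, 0.8, -1.9]
finger_gap: 0.101
gripper_force: 50.0
clock 17.82 pos [0.5287 0.234  0.0558] yaw 58.56 q7 0.59
shift [-0.0003  0.      0.0008] turn [-0.0004 -0.0002 -0.0007]
```

```bash
python3 -m pendant '0 0 0 0.0008 0 0 0;0 0 0 0.0015 0 0 0;0 0 0 0.002 0 0 0;0 0 0 0.002 0 0 0'; python3 go.py .529 .2338 .055 58.6
```

```text
clock: 18.32
tool_pos: [0.5289, 0.234, 0.0551]
ee_rot: [0.851, 3.024, 0.001]
contact_force: [-2.6, -1.4, 8.7]
finger_gap: 0.107
gripper_force: 50.0
clock 18.32 pos [0.5289 0.234  0.0551] yaw 58.56 q7 0.59
shift [-0.0002 -0.0002  0.0001] turn [ 0.0006  0.0003 -0.0008]
```

Seated at the same height as at the grasp (0.0551), with contact. I'll release, rise and move off.

```bash
python3 -m pendant '0 0 0 -0.0007 0 0 0;0.15 0 0 -0.0007 0 0 0;0.25 0 0 -0.0007 0 0 0;0.36 0 0 -0.0007 0 0 0;0.38 0 0 -0.0007 0 0 0;0.38 0 0 -0.0007 0 0 0' && python3 -m pendant '0.38 0 0 -0.01 0 0 0;0.38 0 0 -0.03 0 0 0;0.38 0 0 -0.07 0 0 0;0.38 0 0 -0.12 0 0 0;0.38 0 0 -0.15 0 0 0;0.38 0.06 0.04 -0.17 0 0 0;0.38 0.12 0.08 -0.17 0 0 0;0.38 0.18 0.12 -0.17 0 0 0;0.38 0.24 0.17 -0.17 0 0 0;0.38 0.3 0.22 -0.17 0 0 0;0.38 0.34 0.25 -0.17 0 0 0;0.38 0.34 0.25 -0.17 0 0 0'; python3 - <<'E'
from h import *
for n in("side","top"):
    c=cap(n); save(c,n+"9.png"); np.savez(n+"0",**{k:c[k] for k in("pixels","depth")}, P=cloud(c))
E
python3 m.py
python3 - <<'E'
import cv2,numpy as np
t=cv2.imread("pics/top9.png");s=cv2.imread("pics/side9.png")
z=lambda im,x,y,w,h:cv2.resize(im[y:y+h,x:x+w],(400,280),interpolation=cv2.INTER_CUBIC)
cv2.imwrite("pics/z5.png",np.vstack([np.hstack([z(t,180,178,80,56),z(t,318,148,80,56)]),np.hstack([z(s,254,250,80,56),z(t,100,60,360,252)])]))
E
```

```text
clock: 19.08
tool_pos: [0.5289, 0.234, 0.0548]
ee_rot: [0.851, 3.024, -0.0]
contact_force: [0.2, -0.5, 0.6]
finger_gap: 0.378
gripper_force: 0.0
clock: 20.58
tool_pos: [0.3673, 0.6271, 0.2255]
ee_rot: [-0.849, -3.024, -0.001]
contact_force: [0.3, 0.2, 0.3]
finger_gap: 0.379
gripper_force: 0.0
top table z -0.0013570779925600185 0.04036847897188181
crate 317 (array([505.6, 173. ]), array([196. ,  65.7]), 67.68)
tall 100 [0.5286 0.2341 0.0795] zmax 0.0878
  bowtop 50 (array([529.4, 234.9]), array([ 9.6, 38. ]), 57.54) [0.52902761 0.23502853] dir 147.3611211317329
tall 93 [0.5039 0.1723 0.0922] zmax 0.0869
  bowtop 65 (array([506.3, 175.5]), array([24.7, 21.2]), 2.68) [0.50643295 0.17613814] dir 165.49607406796662
tall 7 [0.5013 0.1227 0.0724] zmax 0.0746
box 998 (array([ 578.9, -183.2]), array([109.3, 109.4]), 73.54)
barrel 237 (array([ 578. , -182.7]), array([49.3, 50.1]), 43.26) [ 0.57860502 -0.18374395  0.075     ]
0.07267678909112579
slotdark 24 [ 0.58064541 -0.18579288] dir -88.67000662925568
low in slot 13
side table z 0.001458828702586512 0.09043398347192697
crate 1587 (array([49
[... 218 characters left out ...]
5 0.0935] zmax 0.0887
  bowtop 53 (array([500.6, 180.1]), array([25.4, 23.7]), 81.55) [0.50193713 0.1788615 ] dir 111.83271635468955
tall 14 [0.3348 0.4955 0.687 ] zmax 0.6926
  bowtop 14 (array([474.1, 209.3]), array([40.3,  2.2]), 75.6) [0.47396375 0.20862815] dir 75.46254248248111
tall 83 [0.5249 0.2378 0.0824] zmax 0.0906
  bowtop 52 (array([527.1, 235.7]), array([11. , 40.1]), 57.84) [0.52650434 0.23572183] dir 148.99248433366176
box 524 (array([ 575.2, -181.4]), array([109.3, 109. ]), 73.41)
barrel 146 (array([ 573.4, -179.7]), array([45.3, 55.8]), 21.11) [ 0.57447302 -0.18040324  0.075     ]
0.07288066902937354
slotdark 14 [ 0.57616482 -0.18624741] dir 123.24857111983171
low in slot 9
```

View pics/z5.png

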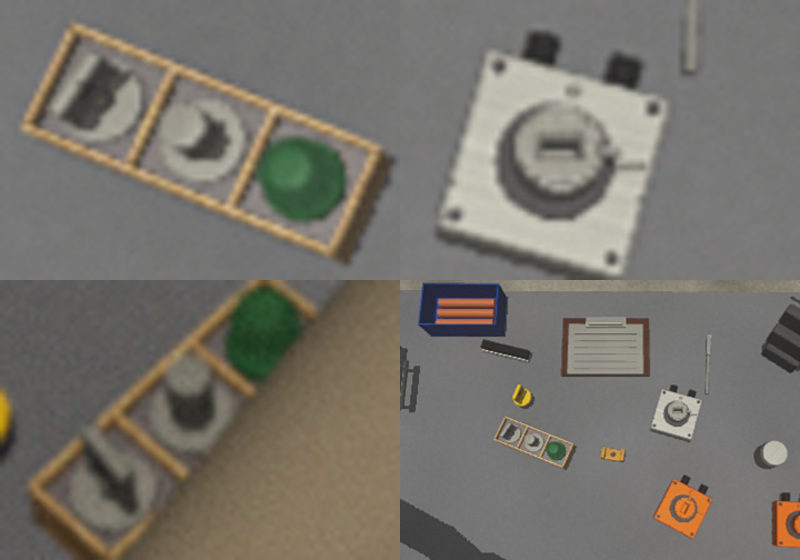

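The key stands in its own cell as before and the bystanders are unmoved. I'll check the barrel's final angle more precisely: slot from image gradients, expected near -94°.

```bash
python3 - <<'E'
from h import *
for n,ctr in(("top",(.5788,-.1834)),("side",(.575,-.1810))):
    ims=[cap(n) for _ in range(8)]; c=ims[0]; im=np.mean([i["pixels"].mean(2) for i in ims],0).astype(np.float32)
    g=np.arange(-.045,.0451,.00025); X,Y=np.meshgrid(g,g,indexing="ij")
    def rectf(z):
        p=np.c_[X.ravel()+ctr[0],Y.ravel()+ctr[1],np.full(X.size,z)]
        uv=cv2.projectPoints(p,np.array(c["rvec"],float),np.array(c["tvec"],float),c["K"],c["Dd"])[0].reshape(*X.shape,2).astype(np.float32)
        return cv2.remap(im,uv[...,0],uv[...,1],cv2.INTER_CUBIC)
    r=rectf(.075); b=cv2.GaussianBlur(r,(0,0),4); gx,gy=np.gradient(b)
    for rad in(.012,.015,.017):
        m=np.hypot(X,Y)<rad
        a=.5*np.degrees(np.arctan2(2*(gx*gy)[m].sum(),(gx**2-gy**2)[m].sum()))+90
        print(n,rad,"slot dir",round((a+180)%180-180,1),"coh",np.hypot(2*(gx*gy)[m].sum(),(gx**2-gy**2)[m].sum())/(gx**2+gy**2)[m].sum())
    cv2.imwrite(f"pics/r_{n}.png",cv2.rotate(cv2.flip(np.clip(r*1.2,0,255).astype(np.uint8),-1),0*2) if 0 else np.clip(r[::-1,::-1]*1.2,0,255).astype(np.uint8))
a,b=cv2.imread("pics/r_top.png"),cv2.imread("pics/r_side.png")
cv2.imwrite("pics/z6.png",np.hstack([a,b]))
E
```

```text
top 0.012 slot dir -92.4 coh 0.7513371
top 0.015 slot dir -92.9 coh 0.49365944
top 0.017 slot dir -93.6 coh 0.41574788
side 0.012 slot dir -89.4 coh 0.66778827
side 0.015 slot dir -89.4 coh 0.6132086
side 0.017 slot dir -90.1 coh 0.5742452
```

View pics/z6.png

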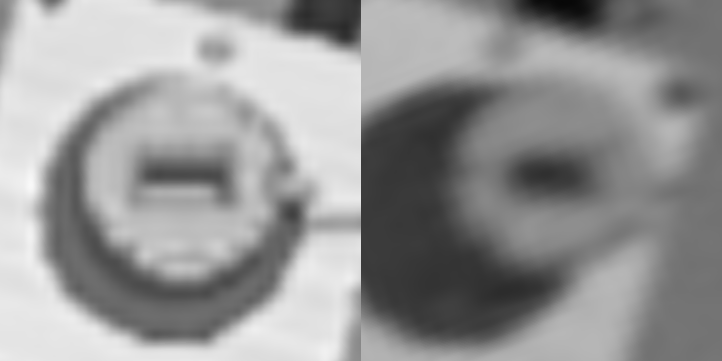

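The top view gives about -93°, against -93.9° expected at the stop. That agrees with the torque rise, and the unwind stayed within the blade's slack. Handing in.

```bash
python3 -c "
from cell import manip;print(manip.finish_job())"
```

```text
the job is handed in; nothing more can be done
None
```

I turned the switch clockwise to its stop (slot reads about -93° against -93.9° expected there), put the flat key back upright and fully seated in its own cell, released it and handed the job in at about 21 s; no verdict was returned.

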